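Free the charged battery pack from the bench charger and stand it in the tray

TASK

The battery pack in the leaning bench charger is full. Press it deeper into its bay until the push-push latch lets go and it springs up, then draw it out and stand it upright on the floor of the wooden tray, setting it down rather than dropping it. Leave the wax tin, the oil jar and the eye loupe where they stand.

Things in the scene. Friction and masses are not known exactly. Their poses are not given: they have to be found in the camera images.
- charger: Grey bench charger on a dark foot plate 175 x 92 mm, fixed, 133 mm high. Origin on the worktop under it; own x away from its front, y left, z up. Its open bay leans 30 degrees: outward direction (-0.5, 0, 0.866) in the charger's axes; press and draw along it. The bay is 67 mm (in the leaning plane) by 39 mm (along y), 1.5 mm clear of the pack all round.
- bay_mouth (a point): Middle of the bay's mouth, on the bay's axis, in the plane of its rim, 128 mm above the worktop; axes of the charger. The rim is flat and square to the bay, 10 mm wide at the pack's narrow ends and 14 mm beside its broad faces; nothing stands above it.
- lift (a joint): Spring lift under the pack, m along the bay's outward direction. 0: latched, pack flush with the rim. Pressed to -0.009 (9 mm below flush; takes 6 to 13 N) and then let up, it is free and rises by itself to +0.035, so 35 mm of pack stands out. Pressed under 6 mm it returns to 0. Hard stop at -0.011. Pressed from +0.035 back to the stop it latches again.
- pack_mid (a point): Centre of the loose battery pack: rounded block 64 mm wide (own x), 36 mm thick (y), 100 mm long (z), about 0.22 kg, pale grey, blue cap at the +z end. It starts latched in the bay, z along the bay's outward direction, y along the charger's y. Flush, it offers no grip; once it stands out, grip it across the 36 mm.
- pack_top (a point): Centre of the pack's blue end face, seen in the bay's mouth, 50 mm along the pack's z from its centre: the face to press with closed fingers. Axes of the pack.
- tray: Wooden open tray with dark green lining, fixed to the worktop, 160 mm (its x) by 140 mm (y), 34 mm high, walls 5 mm thick. Origin on the worktop under its middle.
- tray_floor (a point): Middle of the tray's inner floor, 5 mm above the worktop; the floor is 150 by 130 mm inside the walls.
- wax_tin: Yellowed round plastic tin, 56 mm across, 28 mm high, loose; origin at the centre of its underside. To be left alone.
- oil_jar: Glass jar of green oil with chrome top, 74 mm across, 118 mm high, loose; origin at the centre of its underside. To be left alone.
- loupe: Black eye loupe standing on its wide end, 36 mm across, 27 mm high, loose; origin at the centre of its underside. To be left alone.
- pack: The same pack, origin at the middle of its lower (bare, brass-contact) end face, 50 mm below its centre along its z.
Things that resemble listed ones, but are neither listed nor needed, are in the scene too. Of the things that look like the pack, the larger one is meant.

How it is judged:
By the outcome, as a careful person would: the job done as asked, in the order asked, and still so for the second after the job is handed in, with the robot touching nothing.
It also fails if it takes over 46 s, if anything falls off the work surface, if the arm or the gripper's body presses on something with over 40 N, if the wrist force passes 120 N, or if a joint passes its speed limit or range.

ROBOT

A 6-joint arm with a two-finger parallel gripper is mounted at the origin on a cart in front of the work surface, level with it; the furniture and walls round the work are solid. World frame = base frame: x ahead of the robot, y to its left, z up, the work surface at z = 0. Lengths are in m, angles in rad, forces in N, time in s.
With the tool pointing down it reaches from about 0.35 to 0.975 m from the base axis. Payload 4.9 kg.
Tool frame: the origin (TCP) lies on the centre line of the jaws, within the pads' length; the fingertips stand 14 mm ahead of it and the grasp point (between the pads) lies 5 mm behind it; y points along the fingers, z is the direction in which the jaws open and shut, and the axes are right-handed (so a half turn about y gives the same grasp; the last joint's range is limited). The gripper opens to 85 mm and grips with 20 to 120 N. Pads are 22 mm wide; open, the fingers measure 114 mm over their backs; the gripper's body (76 mm by 85 mm) begins 54 mm behind the grasp point. The pads swing forward as they close: fully open they stand 13 mm farther back than shut.
Start: joints at [-1.248, 0.053, 1.613, -0, 1.476, -0.119], TCP at [0.267, -0.565, 0.245] pointing down, gripper open.
Joint ranges: [-3.01, 3.01], [-1.01, 2.22], [0.06, 2.58], [-1.02, 4.17], [0.09, 2.62], [-3.14, 3.14]. Speed limits (rad/s): [2.57, 2.57, 3.14, 3.14, 3.14, 3.14].

INTERFACE

Orientations are given as a rotation vector (axis times angle).
In Python, from station import ctrl gives the robot as it stands.
- The arm moves only by the tool servo_tool, never from a script. Its arguments are lists of equal length, an entry for each row: "delta_pos": the shift along the tool's x, y, z in m, a list of three; "dr": the turn, a rotation vector about the tool's x, y, z in degrees, a list of three; "grip": the opening, from 0 (shut) to 1 (fully open). In form: {"delta_pos": [[x, y, z], ...], "dr": [[rx, ry, rz], ...], "grip": [grip, ...]}. A call has 1 to 5 rows; each row shifts and turns the pose as measured when the row begins, along the tool's axes as they then stand; what a row does not reach is not made up. A row lasts 1/8 s, in which the tool goes at most 62.5 mm and 10.7 degrees, less where a joint would pass 70% of its speed; a pose out of reach is approached as far as the arm can. A call is refused whole if a number of a shift passes 0.0625 or a number of a turn 10.7, either way. A call with a gripper value outside its range is refused whole. The fingers move at their own pace and stop on an object; "grip_force" is the grip in N (left out, the last holds). Time passes only in rows, so rows that do not move let the fingers close. It gives the time, the measured TCP pose, the force and the opening at its end, in the units of the state.
- ctrl.get_obs(): the state, without advancing time (a new reading comes with each control period).
- ctrl.get_image(name): name is "scene" or "side" or "wrist"; returns the picture (420x560x3 uint8, red, green, blue); there is no depth.
- ctrl.camera_params(name): a dict with "fovy" (degrees; the focal length in pixels is half the picture's height over the tangent of half this angle, whatever the lens; pixels are square), "cx", "cy" (the principal point, pixels), "eye" and "rotation" of the camera in the world. Camera axes: x right, y down, z forward; pixel columns grow to the right and rows downward; lengths in m; the calibration is good to about 2 mm. A picture is of the moment at which its call begins: read the wrist's pose just before it. camera_params takes no time and is no camera call; for the wrist camera it gives the pose at the moment of the call.
- ctrl.finish_job(): hands the job in, once; it reports no verdict.
Trained networks look in the newest picture that a camera, given by its name, has taken for a name from the list of things; names that differ only in an ending like _2 or _b are one class to them, and where a whole thing is asked for, a point or a joint stands for the part that bears it (a point fixed in the world has none). Each returns a list of dicts, best first, with "score" (0 to 1); they miss things now and then, are a little off and sometimes report something else, mostly with a low value. They report only what shows in the picture. A call takes as long as a camera call. They do not tell look-alikes from the thing itself.
- ctrl.masks_of(camera, label): "pixels" (420x560 bool, what is visible of it) and "extent" ([left, top, right, bottom] in pixels, round what is visible of it).
The state is a dict: "t": time; "q": joint angles; "dq": joint speeds; "effort": joint torques, N m; "tool_pos": TCP position; "tool_rot": TCP orientation; "contact_force": force on the tool from outside, world axes, zero at the start; "wrist_torque": the same for the moment, N m; "opening": finger opening in m.
Only numpy, scipy, OpenCV 4.12 (cv2) and the standard library are available. Lean on these libraries where they do the work, as an engineer would, in place of code of your own. Each camera call takes 0.05 s, during which the arm holds its last target.

## Working session

There is one attempt and no reset: what is moved stays moved. The work goes in short steps, Python scripts to look and compute and a tool call to move; the robot and the scene stay as the last step left them, time stands still between calls to the robot, and variables do not carry over. Pictures are saved under pics/ and viewed, and the job is handed in when it is done.

Besides the shell and the picture viewer there is one more tool, called as a command line: name --argument value ..., lists and objects as JSON in quotes. servo_tool: Moves the arm, as the interface text tells. Its arguments: {"type":"object","properties":{"delta_pos":{"type":"array","items":{"type":"array","items":{"type":"number"}}},"dr":{"type":"array","items":{"type":"array","items":{"type":"number"}}},"grip":{"type":"array","items":{"type":"number"}},"grip_force":{"type":"number"}},"required":["delta_pos","dr","grip"]}

```bash
mkdir -p pics; ls; cat > h.py <<'E'
import numpy as np, cv2
from station import ctrl
from scipy.spatial.transform import Rotation as R
def save(n,im): cv2.imwrite('pics/'+n+'.png',im[:,:,::-1])
def K(p):
    f=210/np.tan(np.radians(p['fovy'])/2); return f,p['cx'],p['cy']
def rot(p):
    r=np.array(p['rotation'],float)
    return r if r.shape==(3,3) else R.from_rotvec(r).as_matrix()
def proj(p,X):
    f,cx,cy=K(p); c=(np.atleast_2d(X)-np.array(p['eye']))@rot(p)
    return np.c_[f*c[:,0]/c[:,2]+cx,f*c[:,1]/c[:,2]+cy]
def ray(p,u,v):
    f,cx,cy=K(p); d=rot(p)@np.array([(u-cx)/f,(v-cy)/f,1]); return np.array(p['eye']),d/np.linalg.norm(d)
def onz(p,u,v,z):
    e,d=ray(p,u,v); return e+d*(z-e[2])/d[2]
E
python3 - <<'E'
from h import *
o=ctrl.get_obs(); print({k:np.round(v,3) for k,v in o.items()})
for c in ['scene','side','wrist']:
    save(c+'0',ctrl.get_image(c)); print(c,ctrl.camera_params(c))
E
```

```text
pics
{'t': np.float64(0.0), 'q': array([-1.248,  0.053,  1.614,  0.   ,  1.476, -0.119]), 'dq': array([-0.   ,  0.001, -0.001,  0.001,  0.   , -0.   ]), 'effort': array([-1.0000e-03, -3.9368e+01, -3.7018e+01, -0.0000e+00,  7.0000e-03,
       -0.0000e+00]), 'tool_pos': array([ 0.267, -0.564,  0.244]), 'tool_rot': array([-0.444,  1.979, -1.975]), 'contact_force': array([ 0.103, -0.95 , -0.195]), 'wrist_torque': array([-0.07 ,  0.006, -0.014]), 'opening': np.float64(0.086)}
scene {'fovy': 42.28653246147626, 'cx': 266.0385797813543, 'cy': 210.97245873172358, 'eye': array([-0.12303595,  0.7540387 ,  0.70313205]), 'rotation': array([-0.88692964,  2.30687106, -1.33482326])}
side {'fovy': 49.95377724681281, 'cx': 287.7525612655097, 'cy': 216.54822906489994, 'eye': array([0.45006993, 0.74907116, 0.53305489]), 'rotation': array([-0.15568599,  2.70168725, -1.53098213])}
wrist {'fovy': 64.87345824830936, 'cx': 276.3977182101809, 'cy': 208.38175655053445, 'eye': array([ 0.33313003, -0.5329081 ,  0.37375169]), 'rotation': array([ 2.43921145, -1.54441614, -0.22738032])}
```

View pics/scene0.png

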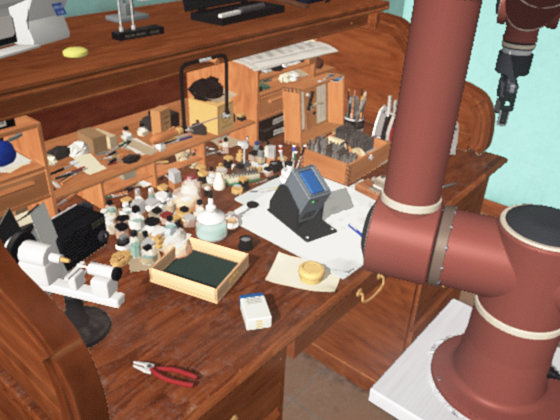

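View pics/side0.png

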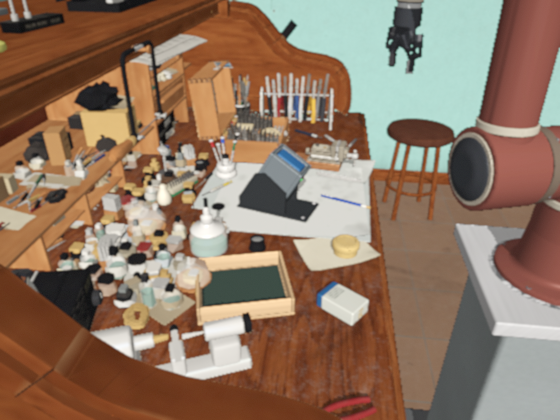

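View pics/wrist0.png

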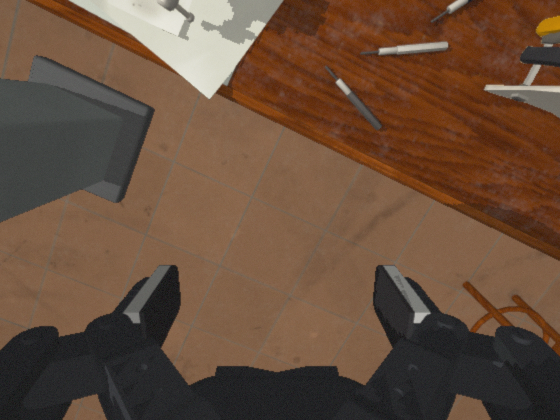

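```bash
python3 - <<'E'
from h import *
for c in ['scene','side']:
  p=ctrl.camera_params(c)
  for l in ['charger','pack','tray','wax_tin','oil_jar','loupe']:
    for m in ctrl.masks_of(c,l)[:3]:
        ys,xs=np.nonzero(m['pixels']); print(c,l,round(m['score'],2),m['extent'],xs.mean().round(1),ys.mean().round(1),len(xs),onz(p,xs.mean(),ys.mean(),0).round(3))
print(ctrl.get_obs()['t'])
E
```

```text
scene charger 0.88 [266.6, 167.4, 335.6, 240.7] 301.8 205.4 2948 [ 0.606 -0.244  0.   ]
scene charger 0.62 [297.7, 260.3, 324.7, 282.7] 311.4 271.5 521 [ 0.414 -0.031  0.   ]
scene pack 0.84 [301.0, 171.8, 321.9, 192.1] 311.9 181.0 345 [ 0.672 -0.374  0.   ]
scene pack 0.58 [238.6, 290.6, 272.2, 330.9] 255.3 310.7 939 [0.417 0.145 0.   ]
scene tray 0.66 [149.3, 235.7, 248.4, 301.7] 200.8 269.4 3966 [0.593 0.126 0.   ]
scene wax_tin 0.7 [299.7, 262.1, 323.7, 282.7] 311.6 271.7 459 [ 0.413 -0.031  0.   ]
scene oil_jar 0.96 [195.4, 190.6, 228.1, 241.1] 211.6 222.9 979 [ 0.714 -0.022  0.   ]
scene loupe 0.53 [242.1, 235.1, 252.9, 251.0] 245.9 242.9 190 [ 0.592 -0.015  0.   ]
side charger 0.74 [238.3, 145.9, 321.5, 221.7] 277.5 188.8 3321 [ 0.57  -0.268  0.   ]
side pack 0.72 [317.5, 285.5, 368.7, 325.6] 341.6 302.7 1302 [0.407 0.143 0.   ]
side pack 0.68 [277.9, 149.6, 304.5, 168.7] 290.8 159.6 202 [ 0.555 -0.457  0.   ]
side tray 0.88 [193.9, 248.8, 292.4, 327.9] 244.3 287.3 5514 [0.583 0.124 0.   ]
side wax_tin 0.75 [333.4, 234.5, 358.6, 257.9] 345.0 245.8 556 [ 0.4   -0.034  0.   ]
side loupe 0.58 [237.1, 142.3, 319.7, 223.6] 277.3 189.0 3308 [ 0.571 -0.268  0.   ]
side loupe 0.48 [249.1, 234.8, 264.7, 252.8] 257.1 243.5 222 [ 0.582 -0.018  0.   ]
0.75
```

```bash
python3 - <<'E'
from h import *
ps,pd=[ctrl.camera_params(c) for c in('scene','side')]
def tri(a,b):
    e1,d1=ray(ps,*a); e2,d2=ray(pd,*b)
    A=np.c_[d1,-d2]; t=np.linalg.lstsq(A,e2-e1,rcond=None)[0]
    x,y=e1+t[0]*d1,e2+t[1]*d2; return ((x+y)/2).round(4),np.linalg.norm(x-y).round(4)
print('packtop',tri((311.9,181),(290.8,159.6)), onz(ps,311.9,181,.128),onz(pd,290.8,159.6,.128))
a=cv2.imread('pics/scene0.png')[155:250,250:345]; b=cv2.imread('pics/side0.png')[135:230,230:325]
cv2.imwrite('pics/crop0.png',np.hstack([cv2.resize(x,(400,400),interpolation=cv2.INTER_CUBIC) for x in(a,b)]))
o=ctrl.get_obs(); print(R.from_rotvec(o['tool_rot']).as_matrix().round(3))
E
```

```text
packtop (array([ 0.53  , -0.1725,  0.1256]), np.float64(0.0001)) [ 0.52719233 -0.16854508  0.128     ] [ 0.52950685 -0.16719665  0.128     ]
[[-0.904  0.     0.428]
 [-0.428 -0.    -0.904]
 [-0.    -1.     0.   ]]
```

View pics/crop0.png

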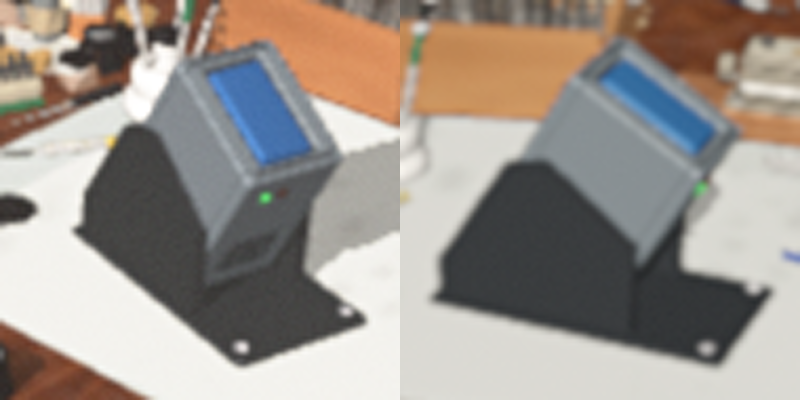

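```bash
python3 - <<'E'
from h import *
ps,pd=[ctrl.camera_params(c) for c in('scene','side')]
for p,pts in((ps,[(307,241.7),(336.7,231.5),(267.8,210.1)]),(pd,[(306,221.7),(318.4,203.9),(237.6,205.8)])):
    a,b,c=[onz(p,*q,.003)[:2] for q in pts]; print(a,b,c,np.linalg.norm(a-b),np.linalg.norm(a-c))
    print('yaw from front',np.degrees(np.arctan2(*(a-b)[::-1]))-90,'from side',np.degrees(np.arctan2(*(c-a)[::-1])))
p=ctrl.camera_params('wrist'); o=ctrl.get_obs(); T=R.from_rotvec(o['tool_rot']).as_matrix()
print('cam in tool',T.T@(p['eye']-o['tool_pos']), '\n',(T.T@rot(p)).round(3))
E
```

```text
[ 0.48937117 -0.11338441] [ 0.46422676 -0.19790741] [ 0.6516918  -0.16026801] 0.08818377405821272 0.16895578604467656
yaw from front -16.567005311828396 from side -16.110475612535883
[ 0.48687414 -0.11360633] [ 0.46286654 -0.19920626] [ 0.65259666 -0.16307547] 0.08890282812471144 0.1729484049106523
yaw from front -15.666831000341247 from side -16.62067221390929
cam in tool [-0.07325231 -0.12937557 -0.00056835] 
 [[ 0.     0.958  0.287]
 [-0.001 -0.287  0.958]
 [ 1.    -0.     0.001]]
```

```bash
cat >> h.py <<'E'
def frame(yaw,tilt=30):
    y=np.radians(yaw); cx=np.array([np.cos(y),np.sin(y),0]); cy=np.array([-np.sin(y),np.cos(y),0]); Z=np.array([0,0,1.])
    t=np.radians(tilt); ty=np.sin(t)*cx-np.cos(t)*Z; tz=-cy; tx=np.cross(ty,tz)
    return np.c_[tx,ty,tz],cx,cy,-ty   # tool rot, axes, outward n
def plan(P,Rt,n=None,pose=None):
    """constant-body-rate plan; prints rows"""
    if pose is None:
        o=ctrl.get_obs(); pose=(np.array(o['tool_pos']),R.from_rotvec(o['tool_rot']).as_matrix())
    p,T=pose; w=R.from_matrix(T.T@Rt).as_rotvec(); d=P-p
    need=int(np.ceil(max(np.linalg.norm(d)/.06,np.degrees(np.linalg.norm(w))/10)))
    n=n or max(need,1); rows=[];rs=[]
    for i in range(n):
        Ti=T@R.from_rotvec(w*i/n).as_matrix(); rows.append((Ti.T@d/n).round(4).tolist()); rs.append(np.degrees(w/n).round(2).tolist())
    print('need',need,'n',n,'tot',(T.T@d).round(4),'rot',np.degrees(w).round(2))
    for i in range(0,n,5): print(rows[i:i+5],rs[i:i+5])
E
python3 - <<'E'
from h import *
Rt,cx,cy,n=frame(-16.2); M=np.array([.53,-.171,.128])
plan(M+.16*n+[0,0,.02],Rt,10)
E
```

```text
need 8 n 10 tot [-0.3461 -0.0412 -0.2968] rot [10.86 40.55 28.66]
[[-0.0346, -0.0041, -0.0297], [-0.0326, -0.003, -0.032], [-0.0304, -0.0021, -0.0342], [-0.028, -0.0013, -0.0362], [-0.0254, -0.0007, -0.0381]] [[1.09, 4.05, 2.87], [1.09, 4.05, 2.87], [1.09, 4.05, 2.87], [1.09, 4.05, 2.87], [1.09, 4.05, 2.87]]
[[-0.0227, -0.0002, -0.0398], [-0.0198, 0.0001, -0.0413], [-0.0168, 0.0002, -0.0426], [-0.0138, 0.0002, -0.0437], [-0.0106, -0.0, -0.0445]] [[1.09, 4.05, 2.87], [1.09, 4.05, 2.87], [1.09, 4.05, 2.87], [1.09, 4.05, 2.87], [1.09, 4.05, 2.87]]
```

servo_tool --delta_pos '[[-0.035,-0.004,-0.03],[-0.033,-0.003,-0.032],[-0.03,-0.002,-0.034],[-0.028,-0.001,-0.036],[-0.025,-0.001,-0.038]]' --dr '[[1.1,4.05,2.9],[1.1,4.05,2.9],[1.1,4.05,2.9],[1.1,4.05,2.9],[1.1,4.05,2.9]]' --grip '[0,0,0,0,0]'

```text
t: 1.38
tool_pos: [0.363, -0.3541, 0.2664]
tool_rot: [0.211, 2.004, -2.083]
contact_force: [0.8, 0.2, 1.1]
opening: 0.0
```

servo_tool --delta_pos '[[-0.023,0,-0.04],[-0.02,0,-0.041],[-0.017,0,-0.043],[-0.014,0,-0.044],[-0.011,0,-0.044]]' --dr '[[1.1,4.05,2.9],[1.1,4.05,2.9],[1.1,4.05,2.9],[1.1,4.05,2.9],[1.1,4.05,2.9]]' --grip '[0,0,0,0,0]'

```text
t: 2.0
tool_pos: [0.4626, -0.142, 0.2923]
tool_rot: [0.888, 1.924, -2.087]
contact_force: [0.3, 0.3, -0.5]
opening: 0.0
```

```bash
python3 - <<'E'
from h import *
Rt,cx,cy,n=frame(-16.2); M=np.array([.53,-.171,.128])
plan(M+.16*n+[0,0,.02],Rt)
o=ctrl.get_obs();print(o['t'],o['tool_pos'],o['contact_force'],o['opening'],o['dq'].round(2))
E
```

```text
need 1 n 1 tot [0.0089 0.0012 0.0093] rot [-0.5  -1.76 -1.58]
[[0.0089, 0.0012, 0.0093]] [[-0.5, -1.76, -1.58]]
2.0 [ 0.46262699 -0.14203342  0.29230042] [ 0.34493369  0.28876528 -0.53907815] 2.4353640475107088e-05 [ 1.11 -0.23  0.15 -0.59 -0.56  1.78]
```

servo_tool --delta_pos '[[0.009,0.001,0.009],[0,0,0]]' --dr '[[-0.5,-1.8,-1.6],[0,0,0]]' --grip '[0,0]'

```text
t: 2.25
tool_pos: [0.4542, -0.1428, 0.2873]
tool_rot: [0.815, 1.938, -2.087]
contact_force: [-0.5, 0.3, 0.2]
opening: 0.0002
```

```bash
python3 - <<'E'
from h import *
o=ctrl.get_obs();p=ctrl.camera_params('wrist');im=ctrl.get_image('wrist');save('wrist1',im)
import pickle; pickle.dump((o,p,im),open('w1.pkl','wb'))
print(o['t'],o['tool_pos'],o['dq'].round(3))
Rt,cx,cy,n=frame(-16.2)
T=R.from_rotvec(o['tool_rot']).as_matrix();print(np.degrees(R.from_matrix(T.T@Rt).as_rotvec()))
for l in ['pack_top','charger']:
  for m in ctrl.masks_of('wrist',l)[:2]:
    ys,xs=np.nonzero(m['pixels']); print(l,m['score'],m['extent'],xs.mean(),ys.mean(),len(xs))
    if l=='pack_top':
      c=max(cv2.findContours(m['pixels'].astype(np.uint8),0,1)[0],key=len); print(cv2.minAreaRect(c))
E
```

```text
2.25 [ 0.45416802 -0.14284086  0.28734827] [ 0.054 -0.015 -0.002  0.009 -0.006  0.015]
[ 0.31333104  0.58746001 -0.08494393]
pack_top 0.93 [264.9, 165.5, 302.7, 234.5] 282.9187396351575 198.3097014925373 2412
((283.5, 199.0), (66.0, 37.0), 90.0)
pack_top 0.66 [13.2, 353.8, 62.9, 396.5] 35.811695906432746 371.3298245614035 855
((32.69432830810547, 370.76165771484375), (22.314285278320312, 58.16110610961914), 59.74356460571289)
charger 0.83 [244.9, 136.6, 321.8, 268.0] 282.0172156927661 198.83347127958947 6041
```

View pics/wrist1.png

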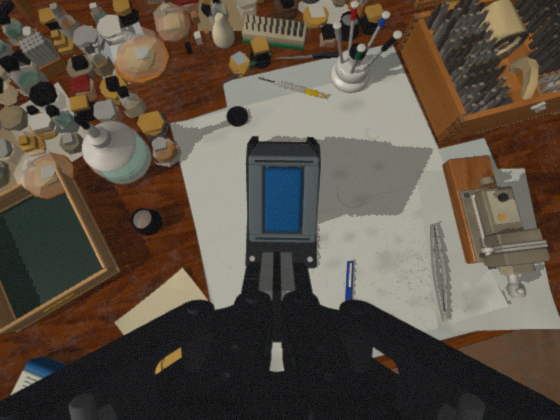

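```bash
python3 - <<'E'
from h import *
import pickle; from scipy.optimize import least_squares
o,p,im=pickle.load(open('w1.pkl','rb'))
hsv=cv2.cvtColor(im,cv2.COLOR_RGB2HSV); m=((hsv[:,:,0]>95)&(hsv[:,:,0]<125)&(hsv[:,:,1]>110)).astype(np.uint8)
m[:150]=0;m[250:]=0;m[:,:240]=0;m[:,330:]=0
c=max(cv2.findContours(m,0,1)[0],key=len); q=cv2.minAreaRect(c); print(q,m.sum())
ys,xs=np.nonzero(m)
print('rows',ys.min(),ys.max(),[ (xs[ys==r].min(),xs[ys==r].max()) for r in(170,180,200,215,228)])
big=cv2.resize(im[125:275,220:350],None,fx=4,fy=4,interpolation=cv2.INTER_CUBIC)
def model(v,a,b):
    Rt,cx,cy,n=frame(v[2]); u=0.866*cx+.5*np.array([0,0,1]); u/=np.linalg.norm(u)
    M=np.array([v[0],v[1],.128]); return [M+s*a/2*u+t*b/2*cy for s,t in((1,1),(1,-1),(-1,-1),(-1,1))]
P=proj(p,model([.53,-.171,-16.2],.064,.036)); print(P.round(1))
box=cv2.boxPoints(q); 
# order: top-left first
def order(b): 
    s=b[np.argsort(b[:,1])]; t=s[:2][np.argsort(s[:2,0])]; l=s[2:][np.argsort(-s[2:,0])]; return np.r_[t,l]
ob=order(box+0.0); ob[[1,2],0]+=1; ob[[2,3],1]+=1; ob-=.0
r=least_squares(lambda v:(proj(p,model(v,.064,.036))-ob).ravel(),[.53,-.171,-16.2],x_scale=[.01,.01,1]); print(r.x,r.fun.round(1))
for a,b,col in((.064,.036,(255,255,0)),(.067,.039,(255,0,0)),(.087,.067,(0,255,0))):
    w=proj(p,model(r.x,a,b)); cv2.polylines(big,[((w-[220,125]+.5)*4).astype(np.int32)],True,col,1)
save('fit1',big)
E
```

```text
((283.0, 199.0), (64.0, 38.0), 90.0) 2414
rows 167 231 [(np.int64(265), np.int64(301)), (np.int64(264), np.int64(302)), (np.int64(264), np.int64(301)), (np.int64(265), np.int64(300)), (np.int64(265), np.int64(299))]
[[265.  166.5]
 [303.4 167. ]
 [301.2 231.1]
 [265.  230.7]]
[  0.52937523  -0.17067442 -15.23476167] [ 0.3  0.5 -0.2  0.4 -1.4 -0.5  1.3 -0.3]
```

View pics/fit1.png

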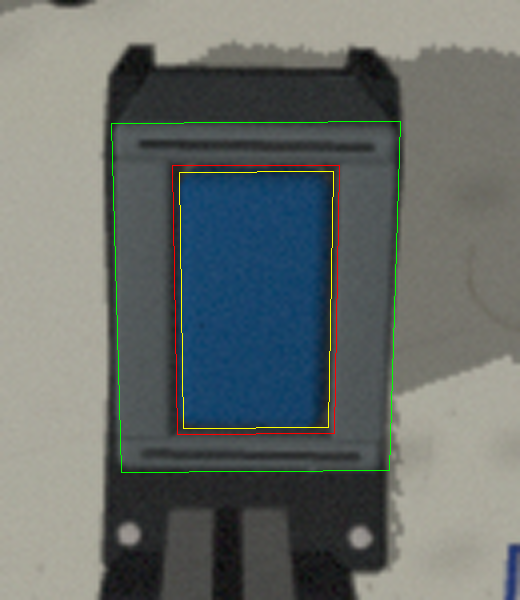

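```bash
cat >> h.py <<'E'
M=np.array([.5292,-.1708,.128]); YAW=-15.8
RT,CX,CY,N=frame(YAW)
def st():
    o=ctrl.get_obs(); T=R.from_rotvec(o['tool_rot']).as_matrix(); d=np.array(o['tool_pos'])-M
    U=.866*CX+np.array([0,0,.5])
    print('t',round(o['t'],2),'rel: n',(d@N).round(4),'u',(d@U).round(4),'cy',(d@CY).round(4),'F.n',(o['contact_force']@N).round(1),'F',o['contact_force'].round(1),'open',round(o['opening'],4),'dq',np.abs(o['dq']).max().round(3))
E
python3 - <<'E'
from h import *
st(); plan(M+.024*N,RT)
E
```

```text
t 2.4 rel: n 0.178 u 0.011 cy 0.0054 F.n -0.4 F [ 0.6 -0.1 -0.1] open -0.0001 dq 0.012
need 3 n 3 tot [0.0113 0.154  0.0055] rot [ 0.05  0.12 -0.11]
[[0.0038, 0.0513, 0.0018], [0.0037, 0.0513, 0.0018], [0.0037, 0.0513, 0.0018]] [[0.02, 0.04, -0.04], [0.02, 0.04, -0.04], [0.02, 0.04, -0.04]]
```

servo_tool --delta_pos '[[0.006,0.05,0.003],[0.005,0.045,0.003],[0,0.035,0],[0,0.018,0],[0,0,0]]' --dr '[[0,0,0],[0,0,0],[0,0,0],[0,0,0],[0,0,0]]' --grip '[0,0,0,0,0]'

```text
t: 3.02
tool_pos: [0.517, -0.174, 0.1535]
tool_rot: [0.835, 1.933, -2.092]
contact_force: [-0.2, -0.6, 0.1]
opening: 0.0001
```

```bash
python3 - <<'E'
from h import *
st(); plan(M+.014*N,RT)
im=ctrl.get_image('wrist'); save('wrist2',im)
save('wrist2c',cv2.resize(im[110:350,180:380],None,fx=2.4,fy=2.4))
E
```

```text
t 3.02 rel: n 0.0275 u 0.0034 cy -0.0064 F.n 0.1 F [-0.2 -0.6  0.1] open 0.0001 dq 0.012
need 1 n 1 tot [ 0.0035  0.0134 -0.0064] rot [-0.31 -0.43 -0.41]
[[0.0035, 0.0134, -0.0064]] [[-0.31, -0.43, -0.41]]
```

View pics/wrist2c.png

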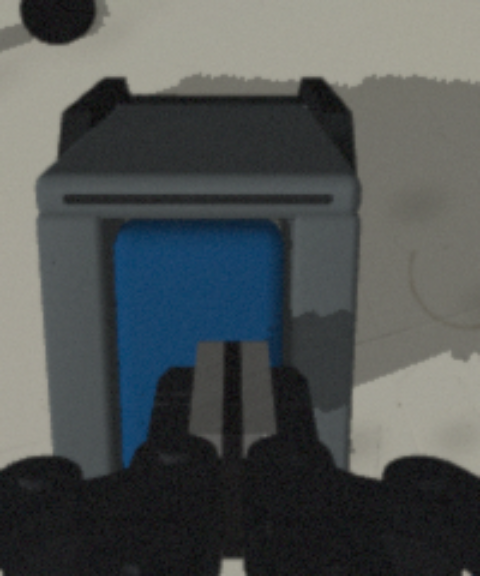

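servo_tool --delta_pos '[[0.003,0.004,-0.006],[0,0,0]]' --dr '[[-0.3,-0.4,-0.4],[0,0,0]]' --grip '[0,0]'

```text
t: 3.32
tool_pos: [0.5189, -0.1689, 0.1517]
tool_rot: [0.824, 1.935, -2.089]
contact_force: [-0.3, 0.2, -0.6]
opening: 0.0001
```

```bash
python3 - <<'E'
from h import *
st(); plan(M+.014*N,RT)
E
```

```text
t 3.33 rel: n 0.0257 u 0.0028 cy -0.0009 F.n -0.4 F [-0.3  0.2 -0.6] open 0.0001 dq 0.018
need 1 n 1 tot [ 0.0029  0.0117 -0.0009] rot [-0.09 -0.04 -0.28]
[[0.0029, 0.0117, -0.0009]] [[-0.09, -0.04, -0.28]]
```

servo_tool --delta_pos '[[0.003,0.008,-0.001],[0,0.004,0],[0,0.003,0],[0,0.003,0]]' --dr '[[0,0,-0.3],[0,0,0],[0,0,0],[0,0,0]]' --grip '[0,0,0,0]'

```text
t: 3.82
tool_pos: [0.5257, -0.1697, 0.1365]
tool_rot: [0.818, 1.938, -2.092]
contact_force: [-9.3, 2.1, 9.1]
opening: -0.0001
```

```bash
python3 - <<'E'
from h import *
st(); plan(M+.004*N,RT)
E
```

```text
t 3.83 rel: n 0.0092 u 0.0011 cy 0.0001 F.n 12.6 F [-9.3  2.1  9.1] open -0.0001 dq 0.064
need 1 n 1 tot [0.0011 0.0052 0.0001] rot [-0.12  0.08  0.03]
[[0.0011, 0.0052, 0.0001]] [[-0.12, 0.08, 0.03]]
```

servo_tool --delta_pos '[[0,0.003,0],[0,0.003,0]]' --dr '[[0,0,0],[0,0,0]]' --grip '[0,0]'

```text
t: 4.08
tool_pos: [0.5282, -0.1705, 0.1323]
tool_rot: [0.814, 1.939, -2.094]
contact_force: [-9.0, 2.6, 8.2]
opening: 0.0
```

```bash
python3 - <<'E'
from h import *
st(); save('wrist3',ctrl.get_image('wrist')[110:350,180:380])
E
```

```text
t 4.08 rel: n 0.0042 u 0.0013 cy 0.0 F.n 11.8 F [-9.   2.6  8.2] open 0.0 dq 0.062
```

View pics/wrist3.png

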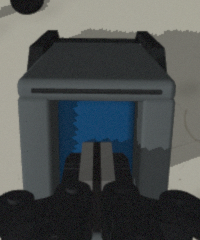

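servo_tool --delta_pos '[[0,0.0015,0]]' --dr '[[0,0,0]]' --grip '[0]'

```text
t: 4.25
tool_pos: [0.5291, -0.1708, 0.1318]
tool_rot: [0.813, 1.939, -2.094]
contact_force: [-16.2, 5.1, 16.3]
opening: 0.0002
```

```bash
python3 - <<'E'
from h import *
st()
E
```

```text
t 4.25 rel: n 0.0034 u 0.0018 cy -0.0 F.n 22.6 F [-16.2   5.1  16.3] open 0.0002 dq 0.027
```

servo_tool --delta_pos '[[0,-0.015,0],[0,-0.03,0],[0,-0.04,0],[0,-0.02,0],[0,0,0]]' --dr '[[0,0,0],[0,0,0],[0,0,0],[0,0,0],[0,0,0]]' --grip '[0,0,0,0.5,1]'

```text
t: 4.88
tool_pos: [0.4787, -0.1564, 0.2266]
tool_rot: [0.815, 1.936, -2.093]
contact_force: [-1.2, -0.3, -0.3]
opening: 0.036
```

```bash
python3 - <<'E'
from h import *
st(); save('wrist4',ctrl.get_image('wrist')); im=ctrl.get_image('side'); save('side4',cv2.resize(im[110:240,200:360],None,fx=4,fy=4))
E
```

```text
t 4.88 rel: n 0.1117 u 0.0038 cy 0.0001 F.n 0.2 F [-1.2 -0.3 -0.3] open 0.036 dq 0.013
```

View pics/wrist4.png

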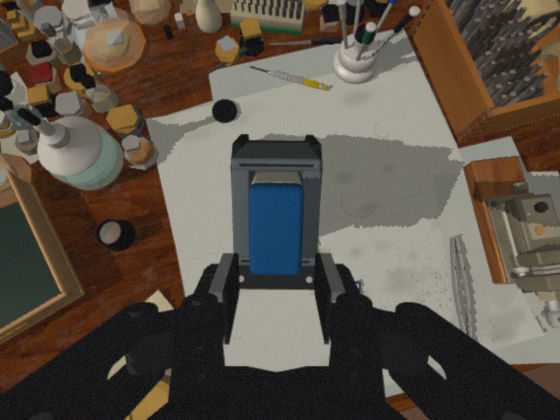

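View pics/side4.png

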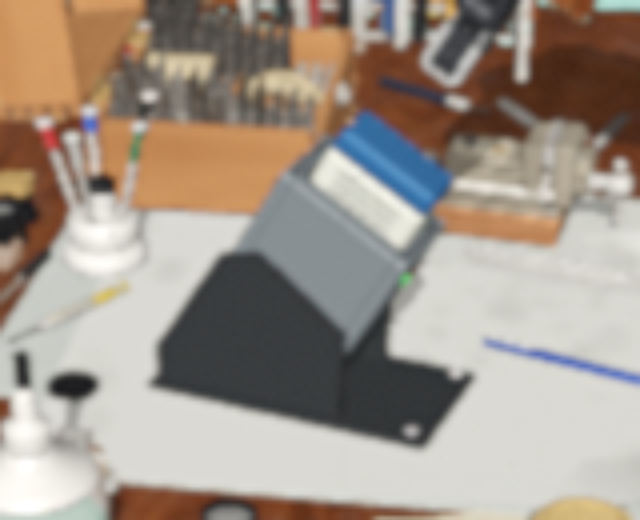

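servo_tool --delta_pos '[[0.002,0.0,0],[0.002,0.02,0],[0,0.03,0],[0,0.025,0],[0,0.01,0]]' --dr '[[0,0,0],[0,0,0],[0,0,0],[0,0,0],[0,0,0]]' --grip '[1,1,1,1,1]'

```text
t: 5.6
tool_pos: [0.5149, -0.1659, 0.1401]
tool_rot: [0.806, 1.949, -2.097]
contact_force: [-0.5, -0.1, -0.7]
opening: 0.0854
```

```bash
python3 - <<'E'
from h import *
st(); plan(M+.020*N,RT)
save('wrist5',ctrl.get_image('wrist'))
E
```

```text
t 5.6 rel: n 0.018 u -0.007 cy 0.0008 F.n -0.4 F [-0.5 -0.1 -0.7] open 0.0854 dq 0.229
need 1 n 1 tot [-0.007  -0.0021  0.0008] rot [0.01 0.15 0.75]
[[-0.007, -0.0021, 0.0008]] [[0.01, 0.15, 0.75]]
```

View pics/wrist5.png

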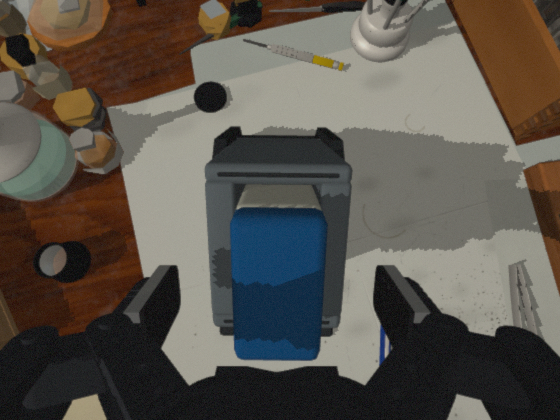

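servo_tool --delta_pos '[[-0.006,-0.002,0.001],[0,0,0]]' --dr '[[0,0,0.7],[0,0,0]]' --grip '[1,0.8]'

```text
t: 5.9
tool_pos: [0.519, -0.1682, 0.1449]
tool_rot: [0.816, 1.939, -2.09]
contact_force: [0.2, -0.6, -0.3]
opening: 0.0701
```

```bash
python3 - <<'E'
from h import *
st(); plan(M+.020*N,RT)
E
```

```text
t 5.9 rel: n 0.0199 u -0.0006 cy -0.0003 F.n -0.4 F [ 0.2 -0.6 -0.3] open 0.0701 dq 0.005
need 1 n 1 tot [-0.0006 -0.0001 -0.0003] rot [0.01 0.15 0.03]
[[-0.0006, -0.0001, -0.0003]] [[0.01, 0.15, 0.03]]
```

Well placed. Closing.

servo_tool --delta_pos '[[0,0,0],[0,0,0],[0,0,0],[0,0,0],[0,0,0]]' --dr '[[0,0,0],[0,0,0],[0,0,0],[0,0,0],[0,0,0]]' --grip '[0.4,0.3,0.2,0.2,0.2]' --grip_force 50

```text
t: 6.52
tool_pos: [0.5194, -0.1685, 0.1471]
tool_rot: [0.819, 1.936, -2.088]
contact_force: [0.5, 0.4, -1.4]
opening: 0.0349
```

```bash
python3 - <<'E'
from h import *
st(); save('wrist6',ctrl.get_image('wrist'))
E
```

```text
t 6.53 rel: n 0.0215 u 0.0008 cy -0.0004 F.n -1.3 F [ 0.5  0.4 -1.4] open 0.0349 dq 0.001
```

View pics/wrist6.png

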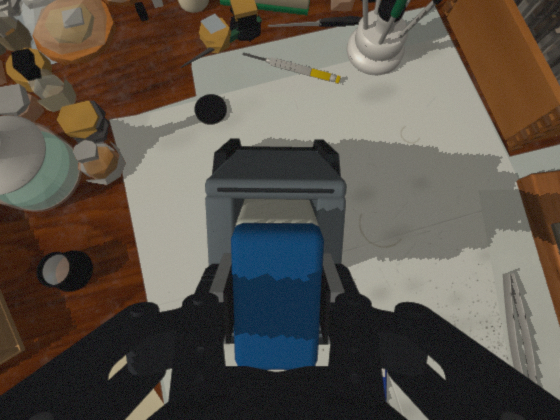

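servo_tool --delta_pos '[[0,-0.015,0],[0,-0.02,0],[0,-0.02,0]]' --dr '[[0,0,0],[0,0,0],[0,0,0]]' --grip '[0.2,0.2,0.2]'

```text
t: 6.95
tool_pos: [0.4924, -0.1608, 0.1941]
tool_rot: [0.819, 1.937, -2.088]
contact_force: [2.0, -0.5, -2.5]
opening: 0.0352
```

```bash
python3 - <<'E'
from h import *
st(); plan(M+.11*N,RT)
E
```

```text
t 6.95 rel: n 0.0763 u 0.0 cy -0.0004 F.n -3.2 F [ 2.  -0.5 -2.5] open 0.0352 dq 0.426
need 1 n 1 tot [-0.0001 -0.0337 -0.0004] rot [ 0.01  0.09 -0.13]
[[-0.0001, -0.0337, -0.0004]] [[0.01, 0.09, -0.13]]
```

servo_tool --delta_pos '[[0,-0.02,0],[0,-0.02,0],[0,-0.02,0]]' --dr '[[0,0,0],[0,0,0],[0,0,0]]' --grip '[0.2,0.2,0.2]'

```text
t: 7.32
tool_pos: [0.461, -0.1515, 0.2447]
tool_rot: [0.814, 1.943, -2.091]
contact_force: [0.7, -1.0, -2.8]
opening: 0.0351
```

```bash
python3 - <<'E'
from h import *
st(); im=ctrl.get_image('side'); save('side7',im)
save('side7c',cv2.resize(im[80:340,180:360],None,fx=2.3,fy=2.3))
for c in('scene','side'):
  if c=='scene': s=ctrl.get_image('scene'); save('scene7',s)
  p=ctrl.camera_params(c)
  for m in ctrl.masks_of(c,'tray')[:1]:
    cc=max(cv2.findContours(m['pixels'].astype(np.uint8),0,1)[0],key=len); print(c,m['score'],m['extent'],cv2.approxPolyDP(cc,6,True)[:,0].tolist())
E
```

```text
t 7.33 rel: n 0.1365 u -0.003 cy -0.0 F.n -2.9 F [ 0.7 -1.  -2.8] open 0.0351 dq 0.405
scene 0.67 [149.0, 235.7, 248.7, 303.7] [[151, 266], [152, 281], [217, 301], [247, 267], [248, 254], [190, 237], [189, 255], [177, 259], [174, 246]]
side 0.95 [192.5, 253.0, 292.7, 326.6] [[280, 252], [204, 258], [211, 279], [200, 287], [196, 274], [198, 323], [247, 311], [251, 318], [291, 314]]
```

View pics/side7c.png

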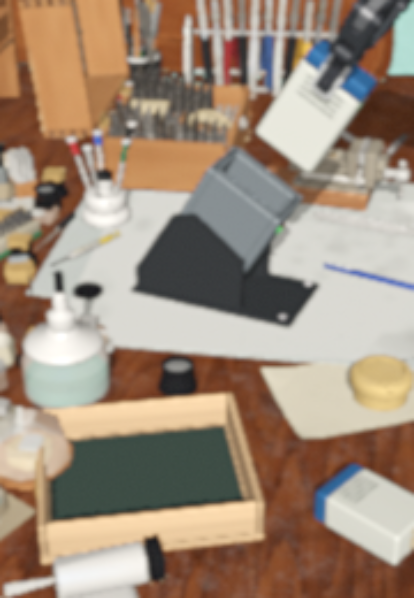

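View pics/scene7.png

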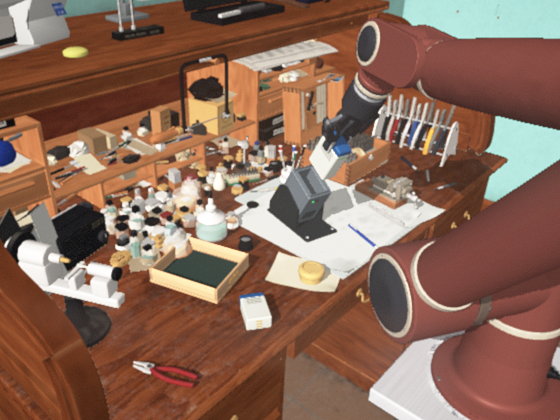

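```bash
python3 - <<'E'
import cv2,numpy as np
a=cv2.imread('pics/scene7.png')[225:315,140:260]; b=cv2.imread('pics/side7.png')[240:340,185:305]
cv2.imwrite('pics/tray.png',np.vstack([cv2.resize(a[:90],(480,360)),]));cv2.imwrite('pics/tray2.png',cv2.resize(b,(480,400)))
E
```

```text
(no output)
```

View pics/tray.png

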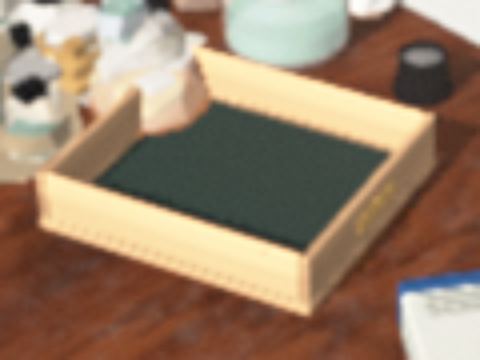

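View pics/tray2.png

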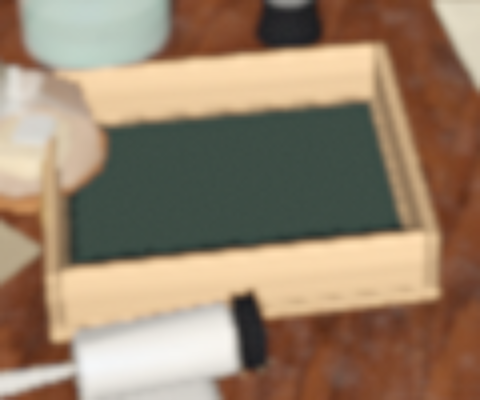

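```bash
python3 - <<'E'
from h import *
for c,pts in(('scene',[(150,268.75),(216.25,288),(249,253.25)]),('side',[(198,307),(294.5,298.75),(280.75,250.75)])):
    p=ctrl.camera_params(c); a,b,d=[onz(p,*q,.034)[:2] for q in pts]
    print(a,b,d,np.linalg.norm(a-b),np.linalg.norm(b-d),'mid',(a+d)/2,'yaw',np.degrees(np.arctan2(*(a-b)[::-1])))
E
```

```text
[0.63572396 0.22553284] [0.4919792  0.17712005] [0.52588052 0.0464352 ] 0.151678461318437 0.13501048524948084 mid [0.58080224 0.13598402] yaw 18.613361887314937
[0.63871213 0.22101679] [0.48696452 0.18175473] [0.52533376 0.04909282] 0.15674452954349583 0.13809916441075454 mid [0.58202295 0.13505481] yaw 14.506179052799705
```

```bash
python3 - <<'E'
from h import *
Rd,*_=frame(16,0); st(); plan(np.array([.575,.13,.245]),Rd,10)
E
```

```text
t 7.53 rel: n 0.1361 u -0.0023 cy -0.0001 F.n -2.6 F [ 0.4  0.8 -2.9] open 0.0351 dq 0.017
need 6 n 10 tot [-0.0286  0.016  -0.302 ] rot [ -8.28 -30.96 -29.1 ]
[[-0.0029, 0.0016, -0.0302], [-0.0046, 0.0018, -0.03], [-0.0063, 0.002, -0.0297], [-0.008, 0.0021, -0.0292], [-0.0096, 0.002, -0.0287]] [[-0.83, -3.1, -2.91], [-0.83, -3.1, -2.91], [-0.83, -3.1, -2.91], [-0.83, -3.1, -2.91], [-0.83, -3.1, -2.91]]
[[-0.0113, 0.0019, -0.0281], [-0.0129, 0.0017, -0.0275], [-0.0144, 0.0014, -0.0267], [-0.0159, 0.001, -0.0259], [-0.0173, 0.0005, -0.0249]] [[-0.83, -3.1, -2.91], [-0.83, -3.1, -2.91], [-0.83, -3.1, -2.91], [-0.83, -3.1, -2.91], [-0.83, -3.1, -2.91]]
```

servo_tool --delta_pos '[[-0.003,-0.004,-0.03],[-0.005,-0.004,-0.03],[-0.006,-0.002,-0.03],[-0.008,0,-0.029],[-0.01,0.001,-0.028]]' --dr '[[-0.8,-3.1,-2.9],[-0.8,-3.1,-2.9],[-0.8,-3.1,-2.9],[-0.8,-3.1,-2.9],[-0.8,-3.1,-2.9]]' --grip '[0.2,0.2,0.2,0.2,0.2]'

```text
t: 8.15
tool_pos: [0.5099, -0.0063, 0.2516]
tool_rot: [0.24, 2.053, -2.125]
contact_force: [-0.5, -0.2, -2.0]
opening: 0.0355
```

```bash
python3 - <<'E'
from h import *
Rd,*_=frame(16,0); st(); print(ctrl.get_obs()['tool_pos']); plan(np.array([.575,.13,.22]),Rd,5)
E
```

```text
t 8.15 rel: n 0.1387 u 0.0069 cy 0.153 F.n -1.5 F [-0.5 -0.2 -2. ] open 0.0355 dq 0.557
[ 0.50986083 -0.00633167  0.25157305]
need 3 n 5 tot [-0.0579  0.0417 -0.1369] rot [ -3.88 -15.27 -13.38]
[[-0.0116, 0.0083, -0.0274], [-0.0134, 0.0081, -0.0266], [-0.0152, 0.0078, -0.0257], [-0.0169, 0.0074, -0.0248], [-0.0185, 0.0069, -0.0237]] [[-0.78, -3.05, -2.68], [-0.78, -3.05, -2.68], [-0.78, -3.05, -2.68], [-0.78, -3.05, -2.68], [-0.78, -3.05, -2.68]]
```

servo_tool --delta_pos '[[-0.012,0.008,-0.027],[-0.013,0.008,-0.027],[-0.015,0.008,-0.026],[-0.017,0.007,-0.025],[-0.018,0.007,-0.022]]' --dr '[[-0.8,-3.1,-2.7],[-0.8,-3.1,-2.7],[-0.8,-3.1,-2.7],[-0.8,-3.0,-2.7],[-0.7,-2.9,-2.6]]' --grip '[0.2,0.2,0.2,0.2,0.2]'

```text
t: 8.78
tool_pos: [0.5753, 0.135, 0.2097]
tool_rot: [-0.32, 2.076, -2.071]
contact_force: [-0.2, 0.1, -2.7]
opening: 0.0355
```

servo_tool --delta_pos '[[0,0,0]]' --dr '[[0,0,0]]' --grip '[0.2]'

```text
t: 8.9
tool_pos: [0.5755, 0.1366, 0.2063]
tool_rot: [-0.328, 2.077, -2.071]
contact_force: [-0.4, -0.8, -2.7]
opening: 0.0352
```

```bash
python3 - <<'E'
from h import *
Rd,*_=frame(16,0); st(); print(ctrl.get_obs()['tool_pos']); plan(np.array([.575,.13,.13]),Rd)
im=ctrl.get_image('side'); save('side8',cv2.resize(im[130:340,150:350],None,fx=2.8,fy=2.8)); save('wrist8',ctrl.get_image('wrist'))
E
```

```text
t 8.9 rel: n 0.0874 u 0.0052 cy 0.3083 F.n -2.2 F [-0.4 -0.8 -2.7] open 0.0352 dq 0.02
[0.5754633  0.13655089 0.20625057]
need 2 n 2 tot [0.0007 0.0762 0.0066] rot [0.35 0.7  1.23]
[[0.0003, 0.0381, 0.0033], [0.0007, 0.0381, 0.0032]] [[0.18, 0.35, 0.61], [0.18, 0.35, 0.61]]
```

View pics/side8.png

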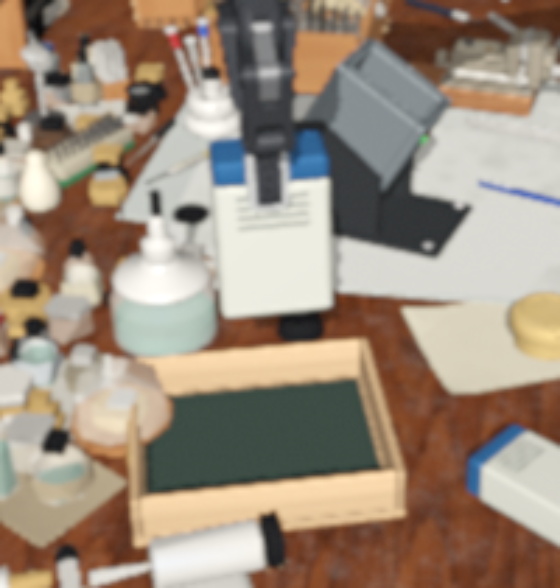

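View pics/wrist8.png

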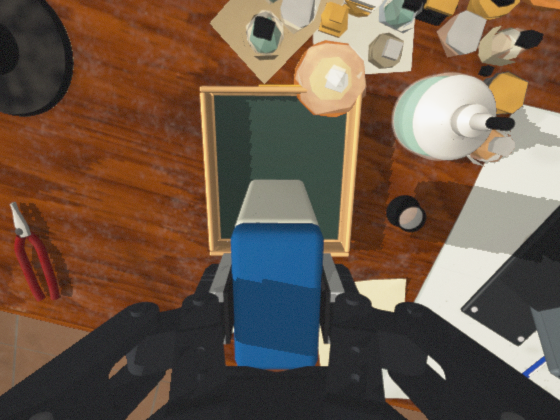

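servo_tool --delta_pos '[[0,0.035,0.003],[0,0.035,0.003],[0,0.015,0],[0,0,0]]' --dr '[[0.2,0.4,0.6],[0.2,0.3,0.6],[0,0,0],[0,0,0]]' --grip '[0.2,0.2,0.2,0.2]'

```text
t: 9.5
tool_pos: [0.5758, 0.1267, 0.1216]
tool_rot: [-0.279, 2.07, -2.075]
contact_force: [0.9, -0.1, -1.1]
opening: 0.0353
```

```bash
python3 - <<'E'
from h import *
Rd,*_=frame(16,0); st(); print(ctrl.get_obs()['tool_pos']); plan(np.array([.577,.132,.0925]),Rd)
im=ctrl.get_image('side'); save('side9',cv2.resize(im[150:340,170:330],None,fx=3,fy=3)); save('wrist9',ctrl.get_image('wrist'))
E
```

```text
t 9.5 rel: n 0.0126 u -0.0345 cy 0.299 F.n -1.4 F [ 0.9 -0.1 -1.1] open 0.0353 dq 0.017
[0.57581678 0.12673451 0.12163395]
need 1 n 1 tot [-0.0024  0.0291 -0.0048] rot [-0.19 -0.34 -0.31]
[[-0.0024, 0.0291, -0.0048]] [[-0.19, -0.34, -0.31]]
```

View pics/side9.png

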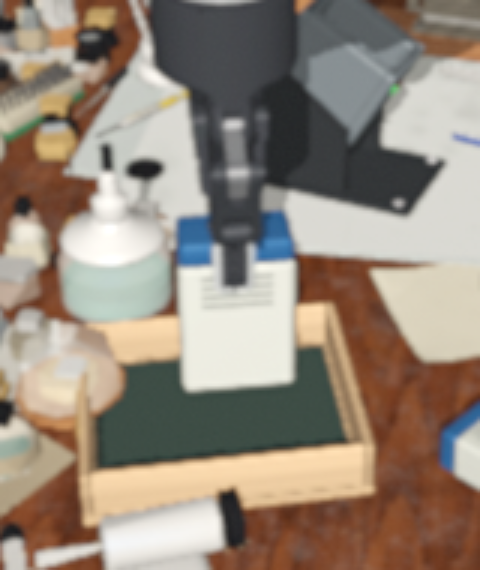

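View pics/wrist9.png

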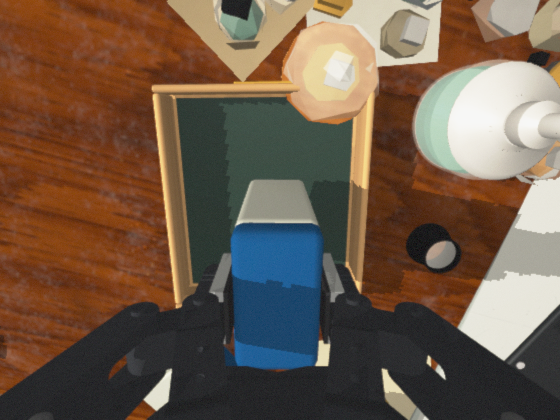

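servo_tool --delta_pos '[[-0.002,0.014,-0.004],[0,0.007,0],[0,0.003,0],[0,0,0]]' --dr '[[-0.2,-0.3,-0.3],[0,0,0],[0,0,0],[0,0,0]]' --grip '[0.2,0.2,0.2,0.2]'

```text
t: 10.1
tool_pos: [0.5804, 0.1322, 0.1013]
tool_rot: [-0.282, 2.068, -2.068]
contact_force: [0.3, 0.2, -2.6]
opening: 0.0351
```

```bash
python3 - <<'E'
from h import *
Rd,*_=frame(16,0); st(); print(ctrl.get_obs()['tool_pos']); plan(np.array([.577,.132,.0915]),Rd)
E
```

```text
t 10.1 rel: n -0.0065 u -0.0421 cy 0.3055 F.n -2.4 F [ 0.3  0.2 -2.6] open 0.0351 dq 0.006
[0.58044311 0.13222249 0.1013405 ]
need 1 n 1 tot [ 0.0035  0.0098 -0.0007] rot [-0.06  0.02 -0.49]
[[0.0035, 0.0098, -0.0007]] [[-0.06, 0.02, -0.49]]
```

servo_tool --delta_pos '[[0,0.003,0],[0,0.003,0],[0,0,0]]' --dr '[[0,0,-0.5],[0,0,0],[0,0,0]]' --grip '[0.2,0.2,0.2]'

```text
t: 10.48
tool_pos: [0.5808, 0.1323, 0.0953]
tool_rot: [-0.291, 2.07, -2.073]
contact_force: [-0.2, 0.1, -2.4]
opening: 0.035
```

```bash
python3 - <<'E'
from h import *
Rd,*_=frame(16,0); st(); print(ctrl.get_obs()['tool_pos']); plan(np.array([.577,.132,.0915]),Rd)
E
```

```text
t 10.47 rel: n -0.0118 u -0.0448 cy 0.3056 F.n -2.0 F [-0.2  0.1 -2.4] open 0.035 dq 0.005
[0.58075967 0.13225795 0.09534644]
need 1 n 1 tot [ 0.0037  0.0038 -0.0008] rot [-0.07  0.02  0.01]
[[0.0037, 0.0038, -0.0008]] [[-0.07, 0.02, 0.01]]
```

servo_tool --delta_pos '[[0,0.002,0],[0,0.001,0],[0,0,0]]' --dr '[[0,0,0],[0,0,0],[0,0,0]]' --grip '[0.2,0.2,0.2]'

```text
t: 10.85
tool_pos: [0.5809, 0.1322, 0.0923]
tool_rot: [-0.291, 2.07, -2.073]
contact_force: [-0.1, -1.2, -3.3]
opening: 0.0352
```

servo_tool --delta_pos '[[0,0.001,0],[0,0,0]]' --dr '[[0,0,0],[0,0,0]]' --grip '[0.2,0.2]'

```text
t: 11.1
tool_pos: [0.5809, 0.1322, 0.0913]
tool_rot: [-0.291, 2.07, -2.073]
contact_force: [0.4, -0.1, -3.0]
opening: 0.0354
```

servo_tool --delta_pos '[[0,0.001,0],[0,0,0]]' --dr '[[0,0,0],[0,0,0]]' --grip '[0.2,0.2]'

```text
t: 11.35
tool_pos: [0.5814, 0.1323, 0.0911]
tool_rot: [-0.29, 2.07, -2.072]
contact_force: [0.8, -0.4, -2.1]
opening: 0.0352
```

servo_tool --delta_pos '[[0,0.001,0],[0,0,0]]' --dr '[[0,0,0],[0,0,0]]' --grip '[0.2,0.2]'

```text
t: 11.6
tool_pos: [0.5816, 0.1324, 0.091]
tool_rot: [-0.289, 2.07, -2.072]
contact_force: [-0.2, 0.5, -0.7]
opening: 0.0348
```

```bash
python3 - <<'E'
from h import *
Rd,*_=frame(16,0);plan(np.array([.577,.132,.091]),Rd)
im=ctrl.get_image('side'); save('side10',cv2.resize(im[150:340,170:330],None,fx=3,fy=3))
E
```

```text
need 1 n 1 tot [ 0.0046  0.     -0.0009] rot [-0.09  0.01 -0.1 ]
[[0.0046, 0.0, -0.0009]] [[-0.09, 0.01, -0.1]]
```

View pics/side10.png

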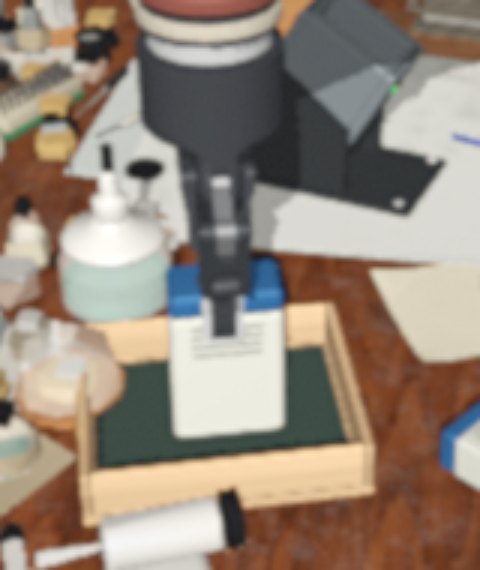

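Standing on the floor, upright. Releasing.

servo_tool --delta_pos '[[0,0,0],[0,0,0],[0,0,0],[0,0,0],[0,0,0]]' --dr '[[0,0,0],[0,0,0],[0,0,0],[0,0,0],[0,0,0]]' --grip '[0.43,0.46,0.5,0.6,0.7]'

```text
t: 12.28
tool_pos: [0.5825, 0.1324, 0.0913]
tool_rot: [-0.286, 2.068, -2.071]
contact_force: [-0.0, -0.0, -1.0]
opening: 0.0597
```

servo_tool --delta_pos '[[0,-0.01,0],[0,-0.03,0],[0,-0.05,0],[0,-0.05,0],[0,0,0]]' --dr '[[0,0,0],[0,0,0],[0,0,0],[0,0,0],[0,0,0]]' --grip '[0.75,0.75,0.75,0.75,0.75]'

```text
t: 12.9
tool_pos: [0.5819, 0.1325, 0.2381]
tool_rot: [-0.285, 2.068, -2.071]
contact_force: [0.5, -0.7, 0.4]
opening: 0.0637
```

```bash
python3 - <<'E'
from h import *
st(); save('wrist11',ctrl.get_image('wrist')); im=ctrl.get_image('side'); save('side11',cv2.resize(im[130:340,170:370],None,fx=2.8,fy=2.8))
E
```

```text
t 12.9 rel: n 0.1113 u 0.0275 cy 0.3062 F.n 0.1 F [ 0.5 -0.7  0.4] open 0.0637 dq 0.066
```

View pics/side11.png

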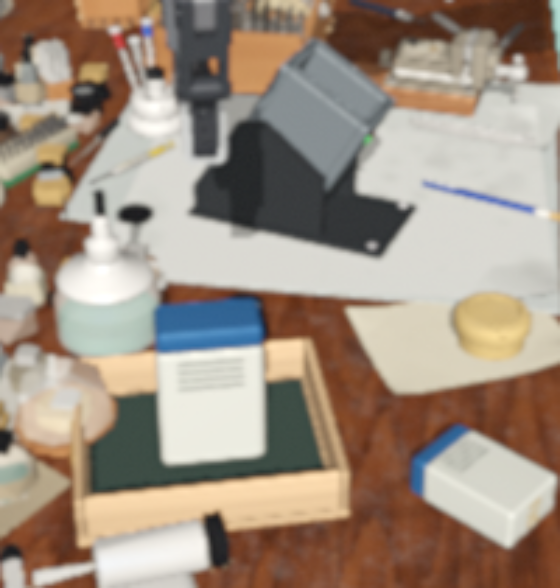

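View pics/wrist11.png

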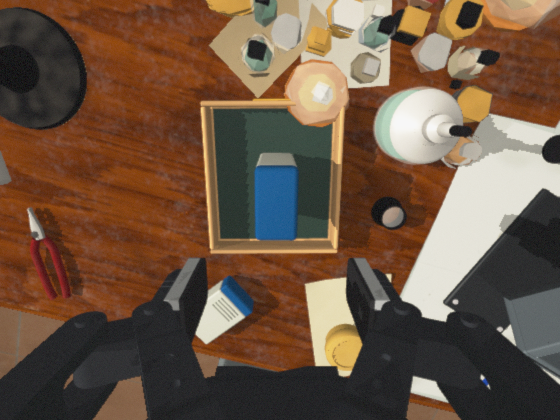

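Pack stands upright in the tray. The tin, jar and loupe are where they were, and the gripper is clear.

```bash
python3 - <<'E'
from h import *
print(ctrl.finish_job()); st()
E
```

```text
the job is handed in; nothing more can be done
None
the job is handed in; nothing more can be done
```

The battery pack is out of the charger and standing upright on the tray floor. I handed the job in at about 12.9 s of the 46 s allowed.

- **Release:** I pressed the pack's blue face with closed fingers to about 10.6 mm below flush. The force rose from about 12 N to 23 N there, which I read as the hard stop. On letting up, the pictures showed the pack standing out of the bay.
- **Draw and place:** I gripped it across the 36 mm (measured opening 35 mm), drew it straight out along the bay and turned it upright. I lowered it until the tray floor took its weight, then opened the fingers and backed off.
- **Last checks:** The side and wrist pictures show the pack upright, near the tray's middle, with the gripper about 15 cm above where it let go. The wax tin, oil jar, loupe and the smaller look-alike pack appear where they stood, judged by eye rather than measured again.
- **Disagreements:**
  - The tray's turn came out as 18.6° from one camera and 14.5° from the other; I used 16°.
  - Some moves drifted sideways by up to about 12 mm in free space; I corrected them before pressing and before gripping.
  - The grip also pulled the arm about 1.5 mm along the bay axis as it closed.

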